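# Put the pipettes through the UV decontamination cabinet

### The arm

A 6-joint arm with a two-finger parallel gripper is mounted at the origin on a cart in front of the work surface, level with it; the furniture and walls round the work are solid. World frame = base frame: x ahead of the robot, y to its left, z up, the work surface at z = 0. Lengths are in m, angles in rad, forces in N, time in s.
With the tool pointing down it reaches from about 0.3 to 0.775 m from the base axis. Payload 14.6 kg.
Tool frame: the origin (TCP) lies midway between the tips of the shut fingers; the grasp point (between the pads) lies 19 mm behind it; z points along the fingers, y is the line along which they close (so a half turn about z gives the same grasp; the last joint's range is limited). The gripper opens to 94 mm and grips with 3 to 60 N. Pads are 16 mm wide; open, the fingers measure 119 mm over their backs; the gripper's body (75 mm by 177 mm) begins 78 mm behind the grasp point.
Start: joints at [1.104, 0.3, 1.521, -0, 1.321, -0.067], TCP at [0.214, 0.507, 0.205] pointing down, gripper open.
Joint ranges: [-3.03, 3.03], [-0.79, 2.21], [0.23, 2.52], [-1.04, 4.18], [0, 3.07], [-2.55, 2.55]. Speed limits (rad/s): [2.22, 2.22, 2.57, 3.14, 3.14, 3.14].

### API

Orientations are given as [roll, pitch, yaw] about the fixed x, y, z axes, in that order (R = Rz(yaw) Ry(pitch) Rx(roll)).
In Python, from station import telemetry, optics, ctrl gives the robot as it stands.
- The arm moves only by the tool carry_out, never from a script. Its argument "plan" is a list that holds one entry, the list of rows, each a list of 7 numbers: the shift along the tool's x, y, z in mm, then the turn, a rotation vector about the tool's x, y, z in rad, then the finger opening in mm, from 0 to 94. A call has 1 to 20 rows; each row shifts and turns the commanded pose from where the row before left it, along the tool's axes as they then stand; what a row does not reach is not made up. A row lasts 1/12 s, in which the tool goes at most 41.7 mm and 7.16 degrees, less where a joint would pass 70% of its speed; a pose out of reach is approached as far as the arm can. A call with a gripper value outside its range is refused whole. The fingers move at their own pace and stop on an object; "squeeze" is the grip in N (left out, the last holds). Time passes only in rows, so rows that do not move let the fingers close. It gives the time, the measured TCP pose, the force, the opening and the grip force at its end, in the units of the state.
- telemetry.get_obs(): the state, without advancing time (a new reading comes with each control period).
- optics.camera(name): name is "side" or "top" or "wrist"; returns a dict with "pixels" (480x640x3 uint8, red, green, blue), "intrinsics" (3x3 intrinsics, pixels), "origin" and "rotation" of the camera in the world. Camera axes: x right, y down, z forward; pixel columns grow to the right and rows downward; lengths in m; the calibration is good to about 2 mm. A picture is of the moment at which its call begins. There is no depth.
- ctrl.hand_in(): hands the job in; it is judged then, once.
The state is a dict: "time_s": time; "qpos": joint angles; "joint_vel": joint speeds; "tau": joint torques, N m; "ee_pos": TCP position; "eef_rot": TCP orientation; "force": force on the tool from outside, world axes, zero at the start; "moment": the same for the moment, N m; "grip_width": finger opening in m; "grip_force": force on a finger pad.
Only numpy, scipy, OpenCV 4.12 (cv2) and the standard library are available. Lean on these libraries where they do the work, as an engineer would, in place of code of your own. Each camera call takes 0.05 s, during which the arm holds its last target. There are 200 camera calls.

### The job

The UV cabinet is still switched on from its last run: turn its switch back past the click to off, and only then pull the tray right out. Lay every pipette from the bench pad into its own pair of notches in the tray, level, on the same side as it lies now and with its thin tip towards the left, then push the tray fully home and turn the switch clockwise until it clicks over to on. The tray must never be open while the switch is on, and leave the two bottles beside it alone.

Things in the scene. Friction and masses are not known exactly. Their poses are not given: they have to be found in the camera images.
- uv_switch (a joint): black rotary switch on the left front corner of the white UV cabinet's top, rad: 0 = off (pointer straight to the front, white mark), 1.2 = on (clockwise from above, orange mark), stops at both ends. A spring holds it at either end: 0.15 N m to leave the end, easing to nothing at 0.6; past 0.6 it snaps to the other end by itself
- switch_grip (a point): centre of the switch's grip wing, on its vertical axis of turning, 109 mm above the counter. Wing 12 mm thick, 50 mm long, top 11 mm above this point; 10 mm below this point is a round skirt 54 mm wide, 19 mm below it the cabinet's flat top. Own x along the wing (white pointer line on the -x half), own y across it; turns with the switch
- uv_tray (a joint): how far the tray is pulled out of the cabinet (300 mm wide, 250 mm deep, fixed), m: 0 = fully home, 0.2 = fully out. It stays where it is left and takes 2 to 4 N to move. Its three pairs of notches are 83, 133 and 183 mm behind the handle bar (x of tray_handle), their floors 28 mm lower than the bar; the cabinet's front is 245 mm behind the bar when the tray is fully out
- tray_handle (a point): middle of the tray's bar handle, 70 mm above the counter; moves with the tray. Bar 10 mm thick, 88 mm long along own y, 35 mm in front of the tray's front panel. Own x points straight into the cabinet, y to the left, z up. Panel top 16 mm, cabinet top 20 mm above this point. A seated pipette's axes are parallel to these, its origin at x = 93.5, 143.5 or 193.5, y = 0, z = -28 mm here
- pipette_a: pipette with blue-grey ends lying on its side, 60 to 115 g. Origin on its underside, midway along its 263 mm; own z up, +y to the thin tip. Barrel 23 mm wide, 24 mm high, y = -99 to 21 mm, centre line at x = -10.5 mm. Shaft 8 mm thick, y = 21 to 131 mm, same line, underside at z = 8 mm. Plunger 12 mm thick, y = -132 to -99 mm. May be absent
- pipette_b: like pipette_a. The finger hook sticks out on the +x side only: x = 1 to 23 mm, y = -92 to -62 mm, z = 7 to 17 mm. The balance point is near y = -36 mm; gripped across the barrel between y = -30 and 5 mm, the fingers pass between the tray's two notched rests. May be absent
- pipette_c: like the others. They lie on a blue-edged white pad 2 mm thick, tips away from the robot. Tray, in tray_handle's frame: barrel rest y = -59 to -47 mm, notches 26 mm wide at the floor, 40 at the mouth; shaft rest y = 71 to 79 mm, notch floor 8 mm higher, 10 mm wide, 33 at the mouth; all 14 mm deep. Tray floor z = -44 mm, front panel x = 35 to 45 mm. May be absent
- black_cap_bottle: brown-pink bottle with black cap, 62 mm wide, 128 mm high, standing to the right of the tray; origin at the centre of its underside. Not to be moved
- green_cap_bottle: white bottle with green cap, 52 mm wide, 104 mm high, standing to the right of the tray; origin at the centre of its underside. Not to be moved

How it is judged:
On the way, in this order (a step that is already met when the one before it is completed fails the run):
1. the switch is turned back past its click to off, the tray still home (value of joint uv_switch below 0.2 rad and value of joint uv_tray below 0.02 m), for 0.2 s.
2. the tray is pulled out (value of joint uv_tray above 0.13 m and value of joint uv_switch below 0.2 rad), for 0.2 s.
3. every pipette lies level in a pair of notches of the open tray (value of joint uv_tray above 0.13 m and z of pipette_a in the frame of tray_handle between -0.031 and -0.024 m and y of pipette_a in the frame of tray_handle between -0.012 and 0.012 m and angle between the y axis of each of pipette_a, pipette_b, pipette_c and the y axis of tray_handle, either way round below 0.07 rad and angle between each of pipette_a, pipette_b, pipette_c's own z axis and vertical below 0.06 rad and z of pipette_b in the frame of tray_handle between -0.031 and -0.024 m and y of pipette_b in the frame of tray_handle between -0.012 and 0.012 m and z of pipette_c in the frame of tray_handle between -0.031 and -0.024 m and y of pipette_c in the frame of tray_handle between -0.012 and 0.012 m and linear speed of each of pipette_a, pipette_b, pipette_c below 0.03 m/s), for 0.3 s.
4. the tray is pushed home with the pipettes in their notches (value of joint uv_tray below 0.006 m and z of pipette_a in the frame of tray_handle between -0.031 and -0.024 m and y of pipette_a in the frame of tray_handle between -0.012 and 0.012 m and angle between the y axis of each of pipette_a, pipette_b, pipette_c and the y axis of tray_handle, either way round below 0.07 rad and angle between each of pipette_a, pipette_b, pipette_c's own z axis and vertical below 0.06 rad and z of pipette_b in the frame of tray_handle between -0.031 and -0.024 m and y of pipette_b in the frame of tray_handle between -0.012 and 0.012 m and z of pipette_c in the frame of tray_handle between -0.031 and -0.024 m and y of pipette_c in the frame of tray_handle between -0.012 and 0.012 m), for 0.2 s.
5. the switch is turned past its click to on (value of joint uv_tray below 0.006 m and value of joint uv_switch above 1 rad), for 0.2 s.
At the end, for the whole second after the job is handed in: the switch is clicked over to on (above 1.0 rad), the tray is home (within 6 mm), and every pipette present lies still in a pair of notches: at notch-floor height (-3 to +4 mm), centred along its length within 12 mm, parallel within 4 degrees and level within 3.4 degrees (all of step 5 and z of pipette_a in the frame of tray_handle between -0.031 and -0.024 m and y of pipette_a in the frame of tray_handle between -0.012 and 0.012 m and angle between the y axis of each of pipette_a, pipette_b, pipette_c and the y axis of tray_handle, either way round below 0.07 rad and angle between each of pipette_a, pipette_b, pipette_c's own z axis and vertical below 0.06 rad and z of pipette_b in the frame of tray_handle between -0.031 and -0.024 m and y of pipette_b in the frame of tray_handle between -0.012 and 0.012 m and z of pipette_c in the frame of tray_handle between -0.031 and -0.024 m and y of pipette_c in the frame of tray_handle between -0.012 and 0.012 m and linear speed of each of pipette_a, pipette_b, pipette_c below 0.03 m/s); the robot touches nothing.
It fails at once if the tray is open (more than 20 mm) while the switch is on (value of joint uv_switch above 0.7 rad and value of joint uv_tray above 0.02 m).
It fails at once if one of the two bottles is pushed away (more than 30 mm) (distance of any of black_cap_bottle, green_cap_bottle from where it was at the start of the episode above 0.03 m).
It fails at once if a pipette falls off the counter (height (world z) of any of pipette_a, pipette_b, pipette_c below -0.05 m).
Of pipette_a, pipette_b, pipette_c only 2 to 3 are there at a start; the rules pass over those that are not, and their reading is None.
At some moment in a run one of pipette_a, pipette_b, pipette_c may be knocked a few centimetres aside while the robot is not near it.
Once in a run the grip may slacken for a moment while it holds something.
It also fails if it takes over 210 s, if anything falls off the work surface, if the arm or the gripper's body presses on something with over 40 N, if the wrist force passes 120 N, or if a joint passes its speed limit or range.

## Working session

There is one attempt and no reset: what is moved stays moved. The work goes in short steps, Python scripts to look and compute and a tool call to move; the robot and the scene stay as the last step left them, time stands still between calls to the robot, and variables do not carry over. Pictures are saved under pics/ and viewed, at most 14 in all, crops included, and the job is handed in when it is done.

Besides the shell and the picture viewer there is one more tool, called after "Request:" by a JSON object that holds its "name" and its "arguments", one argument or row to a line. carry_out: Moves the arm, as the interface text tells. Its arguments: {"type":"object","properties":{"plan":{"type":"array","items":{"type":"array","items":{"type":"array","items":{"type":"number"}}}},"squeeze":{"type":"number"}},"required":["plan"]}

```bash
mkdir -p pics; python3 - <<'E'
from station import telemetry, optics
import cv2, numpy as np
print(telemetry.get_obs())
for n in ("top","side"):
    c=optics.camera(n); cv2.imwrite(f"pics/{n}0.png",c["pixels"][:,:,::-1]); print(n,c["intrinsics"].tolist(),c["origin"],c["rotation"].tolist())
E
```

```text
{'time_s': 0.0, 'qpos': array([ 1.10440401e+00,  3.00463181e-01,  1.52157761e+00,  2.08677790e-06,
        1.32071356e+00, -6.66235003e-02]), 'joint_vel': array([-0.00020237, -0.00117921,  0.00078651,  0.00048794,  0.00066117,
        0.00143283]), 'tau': array([ 2.06467776e-03, -5.31797898e+01, -3.52752221e+01,  7.09346286e-02,
        2.42553593e-02, -7.89992328e-05]), 'ee_pos': array([0.21395755, 0.50638968, 0.20489215]), 'eef_rot': array([-3.14043366e+00, -7.93564518e-05,  2.74182328e+00]), 'force': array([1.09484448, 0.48297468, 0.26200471]), 'moment': array([-0.00658575,  0.00431005, -0.00611552]), 'grip_force': 0.0, 'grip_width': 0.09384613853515326}
top [[537.2820739422012, 0.0, 316.1463885453882], [0.0, 537.2820739422012, 245.92608753300257], [0.0, 0.0, 1.0]] [0.43945794 0.12458544 1.34999229] [-2.995553813297821, 0.01762938455966867, -1.5990759636856566]
side [[527.4222972132009, 0.0, 310.89296054264616], [0.0, 527.4222972132009, 235.76095993506334], [0.0, 0.0, 1.0]] [0.76146811 0.66484527 1.1136651 ] [-2.6556043298607586, -0.0019576319593583857, 2.8943909220530273]
```

View pics/top0.png

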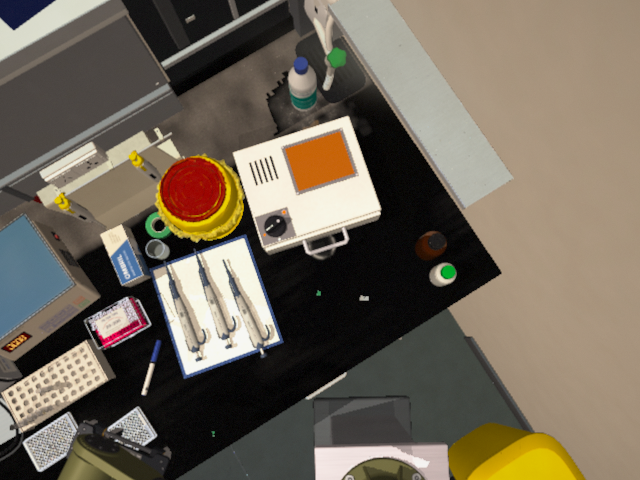

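View pics/side0.png

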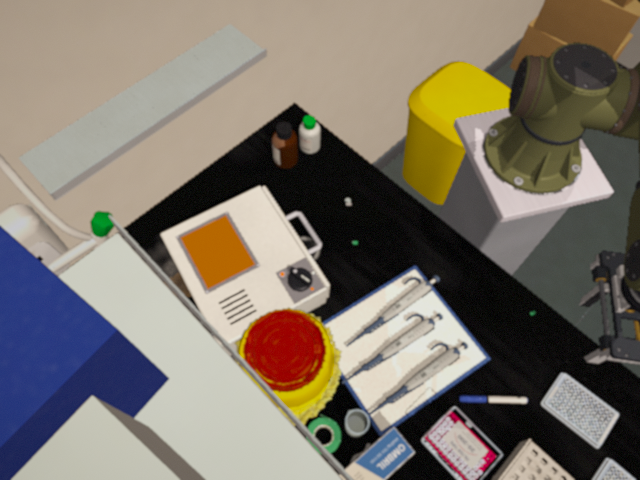

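The top view shows the cabinet (switch near 274,226; handle near 327,243), three pipettes on the pad (centres near 186,318; 217,300; 249,307), and bottles at 432,244 and 443,274. I'll enlarge it for accurate pixels.

```bash
cat > h.py <<'E'
import numpy as np, cv2
from scipy.spatial.transform import Rotation as Ro
from station import telemetry, optics
def cam(n):
    c=optics.camera(n); c["R"]=Ro.from_euler("xyz",c["rotation"]).as_matrix(); c["n"]=n; return c
def ray(c,u,v):
    d=c["R"]@np.linalg.inv(c["intrinsics"])@[u,v,1]; return np.array(c["origin"]),d
def onz(c,u,v,z):
    o,d=ray(c,u,v); return o+d*(z-o[2])/d[2]
def proj(c,p):
    q=c["intrinsics"]@(c["R"].T@(np.array(p)-c["origin"])); return q[:2]/q[2]
def tri(*cuv):
    A=0;b=0
    for c,u,v in cuv:
        o,d=ray(c,u,v); d=d/np.linalg.norm(d); M=np.eye(3)-np.outer(d,d); A=A+M; b=b+M@o
    return np.linalg.solve(A,b)
def crop(c,x0,y0,x1,y1,s,name):
    cv2.imwrite(name,cv2.resize(c["pixels"][y0:y1,x0:x1,::-1],None,fx=s,fy=s,interpolation=cv2.INTER_CUBIC))
E
python3 - <<'E'
from h import *
c=cam("top"); crop(c,145,195,355,385,3.8,"pics/topc.png")
s=cam("side"); crop(s,250,190,490,430,2.5,"pics/sidec.png")
E
```

```text
(no output)
```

View pics/topc.png

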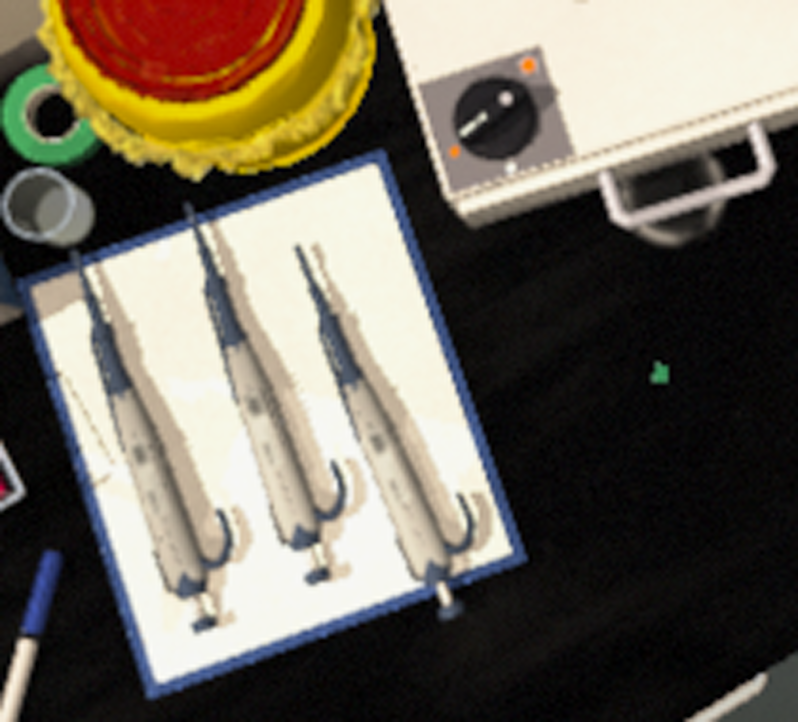

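View pics/sidec.png

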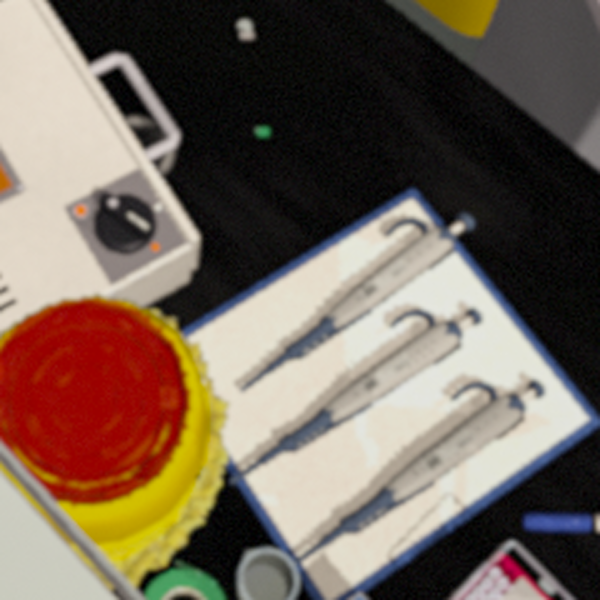

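Both crops are clear. In the top crop the switch is at (497,118) and points to on. The bar ends are at (622,222) and (770,180). Pipette tips and plungers are at (75,252)-(205,622), (188,205)-(318,577) and (298,245)-(450,612), with the hooks on the right.

```bash
python3 - <<'E'
from h import *
t=cam("top"); s=cam("side")
T=lambda x,y:(t,145+(x+.5)/3.8-.5,195+(y+.5)/3.8-.5)
S=lambda x,y:(s,250+(x+.5)/2.5-.5,190+(y+.5)/2.5-.5)
np.set_printoptions(precision=4,suppress=True)
w=onz(*T(497,118),.11); print("switch",w, tri(T(497,118),S(124,222)))
a=onz(*T(458,138),.12);b=onz(*T(512,93),.12);print("wing",a,b,np.degrees(np.arctan2(*(a-b)[1::-1])))
l=onz(*T(615,218),.07);r=onz(*T(770,180),.07);print("bar",l,r,(l+r)/2,np.linalg.norm(l-r),np.degrees(np.arctan2(*(l-r)[1::-1])))
# cabinet front top edge, full img
for p in [(264,250),(380,212),(234,153),(348,117)]: print("cab",onz(t,*p,.09))
for n,tp,pl,st,sp in [("A",(75,252),(205,622),(300,555),(538,388)),("B",(188,205),(318,577),(235,475),(475,315)),("C",(298,245),(450,612),(240,385),(470,225))]:
    a=onz(*T(*tp),.014);b=onz(*T(*pl),.014);print(n,a,b,np.linalg.norm(a-b),np.degrees(np.arctan2(*(a-b)[1::-1])))
    a=onz(*S(*st),.014);b=onz(*S(*sp),.014);print("  side",a,b)
for p in [(432,240),(446,271)]: print(onz(t,*p,.115))
E
```

```text
switch [0.6734 0.2356 0.11  ] [0.6761 0.2367 0.0967]
wing [0.6598 0.2588 0.12  ] [0.6868 0.2252 0.12  ] 128.7801311482136
bar [0.6143 0.1655 0.07  ] [0.6356 0.0666 0.07  ] [0.6249 0.1161 0.07  ] 0.10112861790254322 102.14819914974741
cab [0.6194 0.2655 0.09  ]
cab [ 0.7025 -0.0132  0.09  ]
cab [0.8606 0.3354 0.09  ]
cab [0.9427 0.0543 0.09  ]
A [0.6102 0.5254 0.014 ] [0.3675 0.4381 0.014 ] 0.2579051491610353 19.77765240252226
  side [0.6005 0.5177 0.014 ] [0.3638 0.4365 0.014 ]
B [0.6393 0.4505 0.014 ] [0.394 0.365 0.014] 0.2597721196494883 19.200701597581215
  side [0.6338 0.4439 0.014 ] [0.3927 0.3622 0.014 ]
C [0.6103 0.3773 0.014 ] [0.3695 0.28   0.014 ] 0.2597771117135956 22.00692282536976
  side [0.609  0.3721 0.014 ] [0.3668 0.2808 0.014 ]
[ 0.6273 -0.1277  0.115 ]
[ 0.5542 -0.1554  0.115 ]
```

Request:
{"name": "carry_out", "arguments": {
  "plan": [
    [[-38,-5,-3,0,0,0,60],[-38,-5,-3,0,0,0,60],[-38,-5,-3,0,0,0,60],[-38,-5,-3,0,0,0,60],[-38,-5,-3,0,0,0,60],[-38,-5,-3,0,0,0,60],[-38,-5,-3,0,0,0,60],[-38,-5,-3,0,0,0,60],[-38,-5,-3,0,0,0,60],[-38,-5,-3,0,0,0,60],[-38,-5,-3,0,0,0,60],[-38,-5,-3,0,0,0,60],[-38,-5,-3,0,0,0,60],[-35,-5,-3,0,0,0,60],[0,0,0,0,0,0.103,50],[0,0,0,0,0,0.103,50],[0,0,0,0,0,0.103,50],[0,0,0,0,0,0.103,50],[0,0,0,0,0,0.103,50],[0,0,0,0,0,0,50]]
  ]
}}

```text
time_s: 1.97
ee_pos: [0.6741, 0.2362, 0.2472]
eef_rot: [-3.141, -0.0, 2.222]
force: [-0.2, -0.1, -0.5]
grip_width: 0.0501
grip_force: 0.0
```

```bash
cat >> h.py <<'E'
np.set_printoptions(precision=4,suppress=True)
def go(p,yaw_deg,o=None):
    """shift in present tool axes (mm), then turn about tool axes (rad) to tool-down at yaw"""
    o=o or telemetry.get_obs(); R=Ro.from_euler("xyz",o["eef_rot"]).as_matrix()
    Rt=Ro.from_euler("xyz",[np.pi,0,np.radians(yaw_deg)]).as_matrix()
    sh=R.T@(np.array(p)-o["ee_pos"])*1000; rv=Ro.from_matrix(R.T@Rt).as_rotvec()
    print("at",o["ee_pos"],"yaw",np.degrees(o["eef_rot"][2]),"t",o["time_s"],"F",o["force"],"w",o["grip_width"],"gf",o["grip_force"])
    print("shift",sh.round(1),"turn",rv.round(4))
E
python3 - <<'E'
from h import *
c=cam("wrist"); cv2.imwrite("pics/w1.png",c["pixels"][:,:,::-1])
print(c["origin"],c["rotation"],c["intrinsics"][0]); go([.674,.236,.2],127.6)
print("switch px",proj(c,[.674,.236,.11]),"bar",proj(c,[.6249,.1161,.07]))
E
```

```text
[0.6295 0.2955 0.4269] [2.8824 0.0017 0.6497] [363.1475   0.     314.2254]
at [0.6741 0.2362 0.2472] yaw 127.67816512842855 t 2.0167 F [-0.3768 -0.3107 -0.575 ] w 0.049703607465580765 gf 0.0
shift [-0.1 -0.2 47.2] turn [-0.0003 -0.0001  0.0014]
switch px [314.2076 224.5576] bar [207.8982 276.8466]
```

View pics/w1.png

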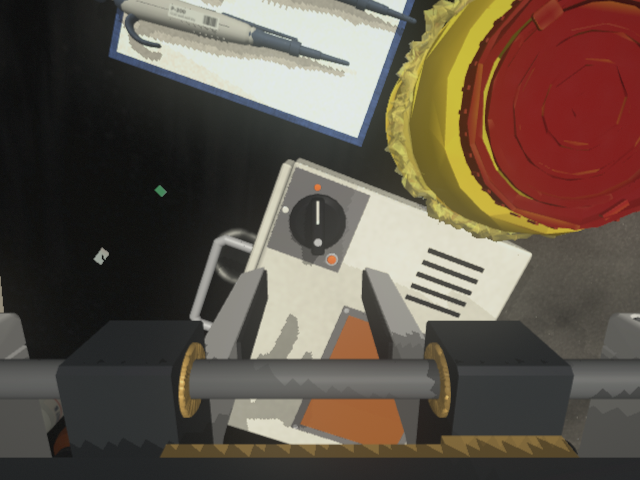

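The wrist view shows the switch disc at (318,222), wing vertical, and the handle bar from (220,238) to (195,320). I'll refine both.

```bash
python3 - <<'E'
from h import *
c=cam("wrist")
print("disc",onz(c,318,222,.10)); print("wing top pts",onz(c,318,201,.12),onz(c,318.5,243,.12))
a=onz(c,220,240,.07);b=onz(c,196,316,.07);print("bar",a,b,(a+b)/2,np.linalg.norm(a-b),np.degrees(np.arctan2(*(a-b)[1::-1])))
a=onz(c,285,163,.09);b=onz(c,230,425,.09);print("cab front",a,b,np.degrees(np.arctan2(*(a-b)[1::-1])),np.linalg.norm(a-b))
go([.677,.2345,.104],127.6)
E
```

```text
disc [0.6767 0.2382 0.1   ]
wing top pts [0.6626 0.2562 0.12  ] [0.6857 0.227  0.12  ]
bar [0.6134 0.157  0.07  ] [0.6404 0.07   0.07  ] [0.6269 0.1135 0.07  ] 0.09103898597868182 107.25761049289146
cab front [0.6206 0.2617 0.09  ] [ 0.7425 -0.0069  0.09  ] 114.41658040782137 0.2949389195460285
at [0.6741 0.2362 0.2473] yaw 127.78704405723607 t 2.0667 F [-0.3604 -0.3047 -0.8027] w 0.05016058601227142 gf 0.0
shift [ -3.2   1.3 143.3] turn [-0.0003 -0.0001  0.0033]
```

Request:
{"name": "carry_out", "arguments": {
  "plan": [
    [[0,2,28,0,0,0,34],[0.5,0,28,0,0,0,34],[0,0,28,0,0,0,34],[0,0,28,0,0,0,34],[0,0,20,0,0,0,34],[0,0,11,0,0,0,34],[0,0,0,0,0,0,34],[0,0,0,0,0,0,0],[0,0,0,0,0,0,0],[0,0,0,0,0,0,0],[0,0,0,0,0,0,0],[0,0,0,0,0,0,0],[0,0,0,0,0,0,0]]
  ],
  "squeeze": 40
}}

```text
time_s: 3.15
ee_pos: [0.6761, 0.2381, 0.1059]
eef_rot: [3.139, 0.001, 2.227]
force: [0.6, 1.5, 6.0]
grip_width: 0.0116
grip_force: 40.0
```

Request:
{"name": "carry_out", "arguments": {
  "plan": [
    [[0,0,0,0,0,-0.1,0],[0,0,0,0,0,-0.1,0],[0,0,0,0,0,-0.1,0],[0,0,0,0,0,-0.1,0],[0,0,0,0,0,-0.1,0],[0,0,0,0,0,-0.1,0],[0,0,0,0,0,-0.1,0],[0,0,0,0,0,-0.1,0],[0,0,0,0,0,-0.1,0],[0,0,0,0,0,-0.1,0],[0,0,0,0,0,-0.1,0],[0,0,0,0,0,-0.1,0],[0,0,0,0,0,0,0],[0,0,0,0,0,0,0]]
  ]
}}

```text
time_s: 4.32
ee_pos: [0.6756, 0.2366, 0.1059]
eef_rot: [-3.14, -0.0, -2.856]
force: [-5.6, -7.5, 9.5]
grip_width: 0.0116
grip_force: 40.0
```

Request:
{"name": "carry_out", "arguments": {
  "plan": [
    [[0,0,0,0,0,0,34],[0,0,0,0,0,0,34],[0,0,0,0,0,0,34],[0,0,0,0,0,0,34],[0,0,-20,0,0,0,34],[0,0,-30,0,0,0,34],[0,0,-40,0,0,0,34],[0,0,-40,0,0,0,34],[0,0,0,0,0,0,34]]
  ]
}}

```text
time_s: 5.07
ee_pos: [0.677, 0.2386, 0.244]
eef_rot: [3.141, 0.012, -2.856]
force: [0.5, 0.2, 1.9]
grip_width: 0.0338
grip_force: 0.0
```

```bash
python3 - <<'E'
from h import *
c=cam("wrist"); crop(c,100,0,500,360,1.5,"pics/w2.png")
go([.6269,.1145,.22],106.6)
E
```

```text
at [0.6765 0.2384 0.2396] yaw -163.6454074297451 t 5.1167 F [ 0.5054  0.0581 -0.2703] w 0.034306112407069406 gf 0.0
shift [  82.6 -104.9   18.9] turn [0.0063 0.0062 1.5665]
```

View pics/w2.png

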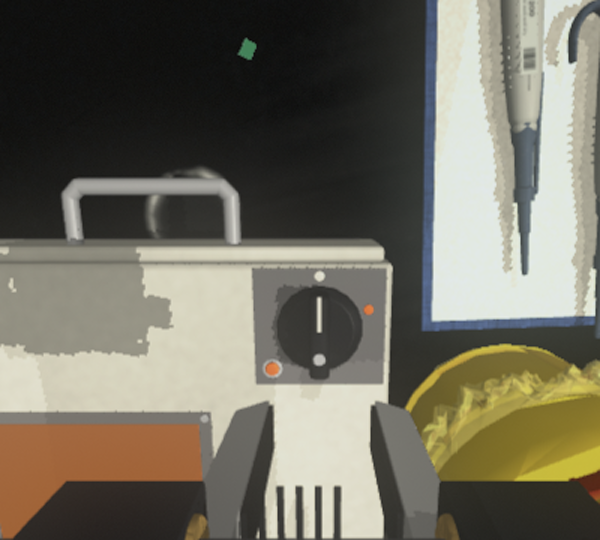

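The pointer is now straight at the white off mark (crop 319,277), and the bar is centred at crop (152,187). I'll work out the bar position and move to it.

```bash
python3 - <<'E'
from h import *
c=cam("wrist")
f=lambda x,y:onz(c,100+x/1.5,y/1.5,.07)
a=f(240,187);b=f(64,187);m=(a+b)/2;print(a,b,m,np.linalg.norm(a-b),np.degrees(np.arctan2(*(a-b)[1::-1])))
go([m[0],m[1],.16],106.4)
E
```

```text
[0.6085 0.1663 0.07  ] [0.6387 0.0627 0.07  ] [0.6236 0.1145 0.07  ] 0.10789292169533085 106.2764075444817
at [0.6758 0.2381 0.236 ] yaw -163.64926766497416 t 5.1667 F [ 0.7141 -0.2771 -1.0726] w 0.03375998180581738 gf 0.0
shift [  85.1 -103.9   75.7] turn [0.0024 0.0023 1.5699]
```

Request:
{"name": "carry_out", "arguments": {
  "plan": [
    [[17,-21,6,0,0,0,34],[17,-21,6,0,0,0,34],[17,-21,6,0,0,0,34],[17,-21,6,0,0,0,34],[17,-20,6,0,0,0,34],[0,0,0,0,0,0.1121,34],[0,0,0,0,0,0.1121,34],[0,0,0,0,0,0.1121,34],[0,0,0,0,0,0.1121,34],[0,0,0,0,0,0.1121,34],[0,0,0,0,0,0.1121,34],[0,0,0,0,0,0.1121,34],[0,0,0,0,0,0.1121,34],[0,0,0,0,0,0.1121,34],[0,0,0,0,0,0.1121,34],[0,0,0,0,0,0.1121,34],[0,0,0,0,0,0.1121,34],[0,0,0,0,0,0.1121,34],[0,0,0,0,0,0.1121,34],[0,0,0,0,0,0,34]]
  ]
}}

```text
time_s: 6.83
ee_pos: [0.6225, 0.1141, 0.2025]
eef_rot: [-3.139, -0.0, 1.852]
force: [0.4, -0.2, 0.5]
grip_width: 0.0339
grip_force: 0.0
```

```bash
python3 - <<'E'
from h import *
go([.624,.1143,.056],106.35)
E
```

```text
at [0.6225 0.1141 0.2025] yaw 106.11931029602374 t 6.8333 F [ 0.3847 -0.1644  0.4735] w 0.033947939874937785 gf 0.0
shift [ -0.3   1.9 146.5] turn [-0.0028 -0.0005 -0.004 ]
```

Request:
{"name": "carry_out", "arguments": {
  "plan": [
    [[0,2,30,0,0,-0.004,34],[0,0,30,0,0,0,34],[0,0,30,0,0,0,34],[0,0,28,0,0,0,34],[0,0,18,0,0,0,34],[0,0,10,0,0,0,34],[0,0,0,0,0,0,34],[0,0,0,0,0,0,0],[0,0,0,0,0,0,0],[0,0,0,0,0,0,0],[0,0,0,0,0,0,0],[0,0,0,0,0,0,0],[0,0,0,0,0,0,0]]
  ],
  "squeeze": 30
}}

```text
time_s: 7.92
ee_pos: [0.6245, 0.1145, 0.0595]
eef_rot: [-3.141, 0.0, 1.862]
force: [-7.6, -2.2, 8.0]
grip_width: 0.0092
grip_force: 30.0
```

Request:
{"name": "carry_out", "arguments": {
  "plan": [
    [[0,-6,0,0,0,0,0],[0,-12,0,0,0,0,0],[0,-13,0,0,0,0,0],[0,-13,0,0,0,0,0],[0,-13,0,0,0,0,0],[0,-13,0,0,0,0,0],[0,-13,0,0,0,0,0],[0,-13,0,0,0,0,0],[0,-13,0,0,0,0,0],[0,-13,0,0,0,0,0],[0,-13,0,0,0,0,0],[0,-13,0,0,0,0,0],[0,-13,0,0,0,0,0],[0,-13,0,0,0,0,0],[0,-13,0,0,0,0,0],[0,-10,0,0,0,0,0],[0,-6,0,0,0,0,0],[0,-3,0,0,0,0,0],[0,0,0,0,0,0,0]]
  ]
}}

```text
time_s: 9.5
ee_pos: [0.4325, 0.0577, 0.0598]
eef_rot: [3.126, -0.0, 1.861]
force: [37.5, 24.2, -29.5]
grip_width: 0.0091
grip_force: 30.0
```

Request:
{"name": "carry_out", "arguments": {
  "plan": [
    [[0,0,0,0,0,0,0],[0,0,0,0,0,0,0],[0,0,0,0,0,0,34],[0,0,0,0,0,0,34],[0,0,0,0,0,0,34],[0,0,-20,0,0,0,34],[0,0,-30,0,0,0,34],[0,0,-40,0,0,0,34],[0,0,-40,0,0,0,34],[0,0,-10,0,0,0,50]]
  ]
}}

```text
time_s: 10.33
ee_pos: [0.429, 0.0556, 0.2042]
eef_rot: [3.134, 0.002, 1.861]
force: [0.2, -0.4, 0.6]
grip_width: 0.0383
grip_force: 0.0
```

```bash
python3 - <<'E'
from h import *
t=cam("top"); crop(t,145,185,345,345,4,"pics/top2.png")
go([.43,.06,.056],106.35)
E
```

```text
at [0.4291 0.0557 0.2034] yaw 106.65188111361084 t 10.3833 F [0.487  0.3621 0.6077] w 0.0413760280732239 gf 0.0
shift [  4.2   1.  147.4] turn [0.0076 0.002  0.0053]
```

View pics/top2.png

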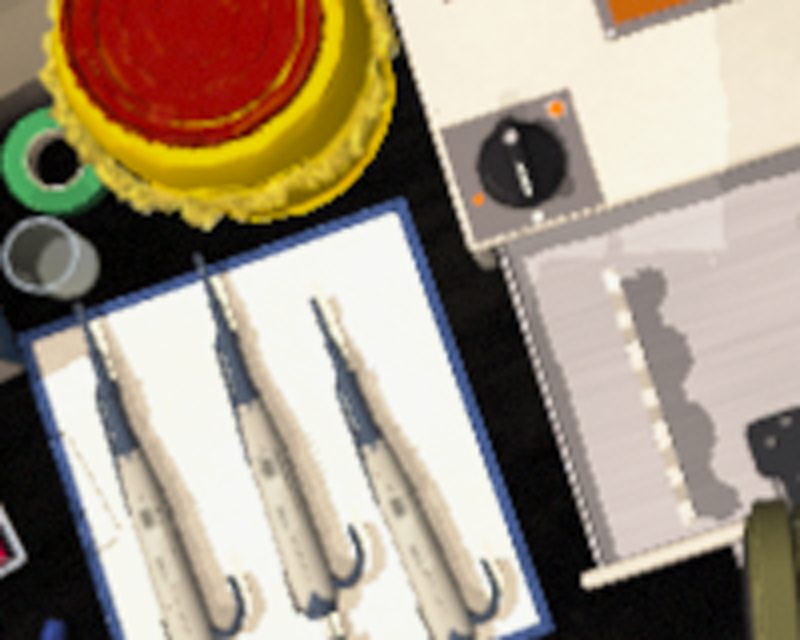

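The tray is out with the shaft rest visible (crop 612,270 to 688,520), the switch still points to off, and the pipettes are unmoved. Next I go above the nearest pipette.

Request:
{"name": "carry_out", "arguments": {
  "plan": [
    [[34,16,-7,0,0,0,50],[35,16,-7,0,0,0,50],[34,16,-7,0,0,0,50],[35,17,-7,0,0,0,50],[34,16,-7,0,0,0,50],[35,17,-6,0,0,0,50],[34,17,-6,0,0,0,50],[0,0,0,0,0,0.1237,50],[0,0,0,0,0,0.1237,50],[0,0,0,0,0,0.1237,50],[0,0,0,0,0,0.1237,50],[0,0,0,0,0,0.1237,50],[0,0,0,0,0,0.1237,50],[0,0,0,0,0,0.1237,50],[0,0,0,0,0,0.1237,50],[0,0,0,0,0,0.1237,50],[0,0,0,0,0,0.1237,50],[0,0,0,0,0,0.1237,50],[0,0,0,0,0,0.1237,50],[0,0,0,0,0,0,50]]
  ]
}}

```text
time_s: 12.05
ee_pos: [0.4685, 0.3192, 0.2442]
eef_rot: [3.141, 0.001, 0.371]
force: [1.1, -0.5, 0.5]
grip_width: 0.0503
grip_force: 0.0
```

```bash
python3 - <<'E'
from h import *
go([.47,.32,.25],21.6)
t=cam("top"); w=cam("wrist"); cv2.imwrite("pics/w3.png",w["pixels"][:,:,::-1])
th=np.radians(16.35);ex=np.array([np.cos(th),np.sin(th)]);ey=np.array([-ex[1],ex[0]])
for p in [(612,270),(688,520)]:
    q=onz(t,145+(p[0]+.5)/4-.5,185+(p[1]+.5)/4-.5,.064)[:2]-[.4326,.058]; print("rest in tray",q@ex,q@ey)
for y in(21,-20,-99): 
    d=np.array([np.cos(np.radians(21.6)),np.sin(np.radians(21.6))]); q=np.array([.489,.3276])+d*y/1000; print(y,proj(w,[*q,.014]))
E
```

```text
at [0.4685 0.3192 0.2442] yaw 21.247699903901285 t 12.05 F [ 1.0641 -0.5277  0.5395] w 0.05027695701491097 gf 0.0
shift [ 1.7 -0.2 -5.8] turn [ 0.0004  0.0015 -0.0061]
rest in tray 0.21179079546384846 0.07238879480400519
rest in tray 0.05505216520734389 0.07496144925455164
21 [313.8545 167.4246]
-20 [313.844  203.8206]
-99 [313.8253 268.9509]
```

View pics/w3.png

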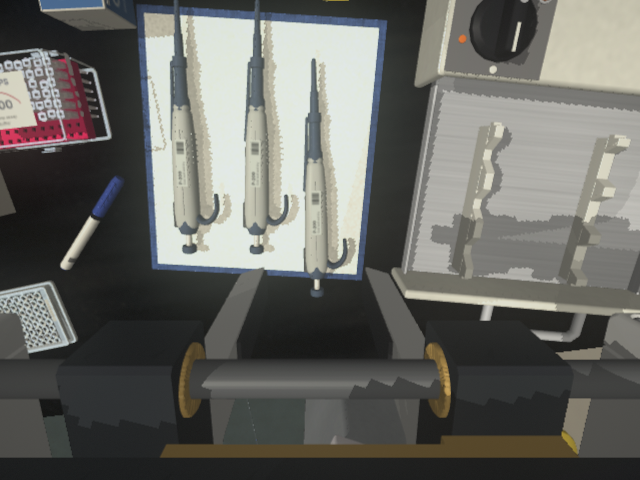

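Wrist view: the three pipettes are nearly vertical, plunger ends at (190,252), (257,252), (317,296). C's tip is at (313.5,60). Both notched rests in the tray are visible.

```bash
python3 - <<'E'
from h import *
w=cam("wrist")
a=onz(w,313.5,60,.014);b=onz(w,317,296,.014);d=(a-b)/np.linalg.norm(a-b)
phi=np.degrees(np.arctan2(d[1],d[0]));print(a,b,np.linalg.norm(a-b),phi)
m=(a+b)/2;g=m-.020*d;print("mid",m,"grasp",g)
print("barrel ends",[(onz(w,*p,.018)-m)@d for p in [(313,158),(315.5,272)]])
go([g[0],g[1],.008],phi)
E
```

```text
[0.6103 0.3765 0.014 ] [0.3658 0.2744 0.014 ] 0.26496404951925695 22.667230686029733
mid [0.4881 0.3255 0.014 ] grasp [0.4696 0.3178 0.014 ]
barrel ends [np.float64(0.03327812920624304), np.float64(-0.09967214550178097)]
at [0.4686 0.3194 0.2447] yaw 21.853079812162004 t 12.2 F [-0.1884  0.9868 -0.1534] w 0.050384150067033374 gf 0.0
shift [  0.5   1.8 236.7] turn [ 0.0002  0.0009 -0.0142]
```

Request:
{"name": "carry_out", "arguments": {
  "plan": [
    [[1,1,35,0,0,-0.006,48],[0,0,35,0,0,0,48],[0,0,35,0,0,0,48],[0,0,35,0,0,0,48],[0,0,35,0,0,0,48],[0,0,30,0,0,0,48],[0,0,20,0,0,0,48],[0,0,11,0,0,0,48],[0,0,0,0,0,0,48],[0,0,0,0,0,0,10],[0,0,0,0,0,0,10],[0,0,0,0,0,0,10],[0,0,0,0,0,0,10],[0,0,0,0,0,0,10],[0,0,0,0,0,0,10],[0,0,0,0,0,0,10]]
  ],
  "squeeze": 25
}}

```text
time_s: 13.53
ee_pos: [0.4706, 0.3193, 0.0106]
eef_rot: [-3.141, -0.002, 0.383]
force: [-0.7, -0.7, 6.5]
grip_width: 0.0236
grip_force: 25.0
```

```bash
python3 - <<'E'
from h import *
go([.4703,.3192,.2],22.2)
E
```

```text
at [0.4706 0.3193 0.0106] yaw 21.959721739473885 t 13.5333 F [-0.6798 -0.7327  6.4887] w 0.02362756119866859 gf 24.97223049402237
shift [   0.    -0.1 -189.4] turn [-0.0002 -0.0017 -0.0042]
```

Request:
{"name": "carry_out", "arguments": {
  "plan": [
    [[0,0,-10,0,0,0,10],[0,0,-20,0,0,0,10],[0,0,-32,0,0,0,10],[0,0,-32,0,0,0,10],[0,0,-32,0,0,0,10],[0,0,-32,0,0,0,10],[0,0,-32,0,0,0,10],[0,0,0,0,0,-0.1227,10],[0,0,0,0,0,-0.1227,10],[0,0,0,0,0,-0.1227,10],[0,0,0,0,0,-0.1227,10],[0,0,0,0,0,-0.1227,10],[0,0,0,0,0,-0.1227,10],[0,0,0,0,0,-0.1227,10],[0,0,0,0,0,-0.1227,10],[0,0,0,0,0,-0.1227,10],[0,0,0,0,0,-0.1227,10],[0,0,0,0,0,-0.1227,10],[0,0,0,0,0,-0.1227,10],[0,0,0,0,0,0,10]]
  ]
}}

```text
time_s: 15.2
ee_pos: [0.4699, 0.3189, 0.2002]
eef_rot: [3.141, -0.0, 1.862]
force: [0.4, -0.2, -0.5]
grip_width: 0.0235
grip_force: 25.0
```

Request:
{"name": "carry_out", "arguments": {
  "plan": [
    [[-15,4,0,0,0,0,10],[-25,7,0,0,0,0,10],[-32,9,0,0,0,0,10],[-32,9,0,0,0,0,10],[-32,9,0,0,0,0,10],[-32,9,0,0,0,0,10],[-32,9,0,0,0,0,10],[-32,9,0,0,0,0,10],[-20,5,0,0,0,0,10],[-9,3,0,0,0,0,10],[0,0,0,0,0,0,10],[0,0,0,0,0,0,10]]
  ]
}}

```text
time_s: 16.2
ee_pos: [0.6131, 0.0896, 0.1995]
eef_rot: [-3.141, -0.0, 1.853]
force: [0.6, 0.1, -1.3]
grip_width: 0.0233
grip_force: 25.0
```

```bash
python3 - <<'E'
from h import *
go([.6141,.0893,.0506],106.35)
w=cam("wrist"); cv2.imwrite("pics/w4.png",w["pixels"][:,:,::-1])
ex=np.array([.9596,.2815]);ey=np.array([-.2815,.9596])
for x in (.083,.133,.183):
    for y,z in ((.075,.050),(-.053,.042)): print(x,y,proj(w,[*(np.array([.4329,.0570])+x*ex+y*ey),z]))
E
```

```text
at [0.6131 0.0896 0.1995] yaw 106.19411667693524 t 16.2 F [ 0.5861  0.0617 -1.2627] w 0.023346430042481235 gf 24.963604509830475
shift [ -0.6   0.9 148.9] turn [-0.0001 -0.0003 -0.0027]
0.083 0.075 [199.1288 114.9684]
0.083 -0.053 [212.8693 253.5753]
0.133 0.075 [257.0605 114.7171]
0.133 -0.053 [264.1601 253.3972]
0.183 0.075 [315.0341 114.4656]
0.183 -0.053 [315.4836 253.2189]
```

View pics/w4.png

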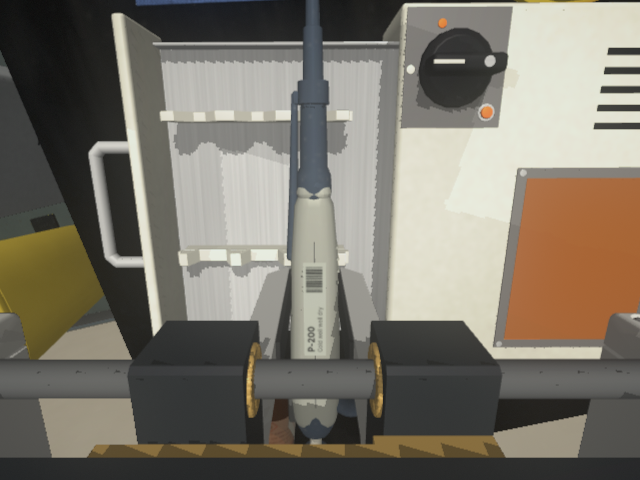

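The pipette hangs straight over the last notch pair, and the rests at (115, 256 rows) match my prediction. I'm lowering it.

Request:
{"name": "carry_out", "arguments": {
  "plan": [
    [[-1,1,25,0,0,-0.003,10],[0,0,30,0,0,0,10],[0,0,30,0,0,0,10],[0,0,25,0,0,0,10],[0,0,15,0,0,0,10],[0,0,10,0,0,0,10],[0,0,5,0,0,0,10],[0,0,5,0,0,0,10],[0,0,3,0,0,0,10],[0,0,2,0,0,0,10],[0,0,0,0,0,0,10],[0,0,0,0,0,0,10]]
  ]
}}

```text
time_s: 17.25
ee_pos: [0.6153, 0.0886, 0.0506]
eef_rot: [3.139, 0.0, 1.858]
force: [0.8, 1.2, 4.7]
grip_width: 0.0235
grip_force: 25.0
```

```bash
python3 - <<'E'
from h import *
go([.6141,.0893,.0506],106.35)
E
```

```text
at [0.6153 0.0886 0.0506] yaw 106.47375687932897 t 17.25 F [0.7815 1.2305 4.7329] w 0.023528300655740013 gf 24.964241981506348
shift [ 1.1 -0.9 -0. ] turn [0.0021 0.0002 0.0022]
```

Request:
{"name": "carry_out", "arguments": {
  "plan": [
    [[0,0,0,0,0,0,34],[0,0,0,0,0,0,34],[0,0,0,0,0,0,34],[0,0,-12,0,0,0,36],[0,0,-25,0,0,0,36],[0,0,-38,0,0,0,36],[0,0,-38,0,0,0,36],[0,0,-38,0,0,0,48],[20,-1,-10,0,0,0,48],[34,-3,-10,0,0,0,48],[35,-3,-10,0,0,0,48],[35,-3,-10,0,0,0,48],[35,-3,0,0,0,0,48],[35,-3,0,0,0,0,48],[35,-3,0,0,0,0,48],[35,-3,0,0,0,0,48],[35,-3,0,0,0,0,48],[32,-2,0,0,0,0,48]]
  ]
}}

```text
time_s: 18.75
ee_pos: [0.4937, 0.3997, 0.2416]
eef_rot: [3.141, -0.0, 1.859]
force: [1.2, -0.4, 0.7]
grip_width: 0.0481
grip_force: 0.0
```

Request:
{"name": "carry_out", "arguments": {
  "plan": [
    [[0,0,0,0,0,0.1173,48],[0,0,0,0,0,0.1173,48],[0,0,0,0,0,0.1173,48],[0,0,0,0,0,0.1173,48],[0,0,0,0,0,0.1173,48],[0,0,0,0,0,0.1173,48],[0,0,0,0,0,0.1173,48],[0,0,0,0,0,0.1173,48],[0,0,0,0,0,0.1173,48],[0,0,0,0,0,0.1173,48],[0,0,0,0,0,0.1173,48],[0,0,0,0,0,0.1173,48],[0,0,0,0,0,0.1173,48],[0,0,0,0,0,0,48]]
  ]
}}

```text
time_s: 19.92
ee_pos: [0.4948, 0.3979, 0.2414]
eef_rot: [-3.142, -0.001, 0.328]
force: [-0.3, 0.6, -0.3]
grip_width: 0.0475
grip_force: 0.0
```

```bash
python3 - <<'E'
from h import *
go([.4961,.399,.01],19)
w=cam("wrist"); cv2.imwrite("pics/w5.png",w["pixels"][:,:,::-1])
E
```

```text
at [0.4948 0.3979 0.2414] yaw 18.77619102531909 t 19.9167 F [-0.3091  0.6263 -0.3291] w 0.047498846957909624 gf 0.0
shift [  1.5  -0.6 231.4] turn [-0.0001 -0.0005 -0.0039]
```

View pics/w5.png

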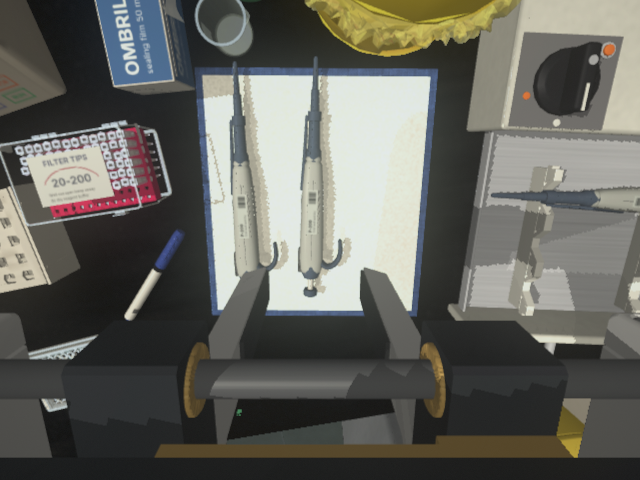

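C lies straight in its notches. B runs from tip (316,57) to plunger (310,295).

```bash
python3 - <<'E'
from h import *
w=cam("wrist")
a=onz(w,316,57,.014);b=onz(w,310,296,.014);d=(a-b)/np.linalg.norm(a-b)
phi=np.degrees(np.arctan2(d[1],d[0]));m=(a+b)/2;g=m-.020*d;print(a,b,np.linalg.norm(a-b),phi,m,g)
go([g[0],g[1],.009],phi)
E
```

```text
[0.6423 0.4471 0.014 ] [0.3892 0.3666 0.014 ] 0.2656458676802792 17.633868649174605 [0.5157 0.4068 0.014 ] [0.4967 0.4008 0.014 ]
at [0.4948 0.398  0.2411] yaw 19.340512885866673 t 20.0167 F [ 0.1128 -0.2544 -0.4111] w 0.04825159785105287 gf 0.0
shift [  2.6  -2.  232.1] turn [-0.0001 -0.0004  0.0298]
```

Request:
{"name": "carry_out", "arguments": {
  "plan": [
    [[2,-2,35,0,0,0.016,48],[0,0,35,0,0,0,48],[0,0,35,0,0,0,48],[0,0,35,0,0,0,48],[0,0,35,0,0,0,48],[0,0,30,0,0,0,48],[0,0,18,0,0,0,48],[0,0,10,0,0,0,48],[0,0,0,0,0,0,48],[0,0,0,0,0,0,10],[0,0,0,0,0,0,10],[0,0,0,0,0,0,10],[0,0,0,0,0,0,10],[0,0,0,0,0,0,10],[0,0,0,0,0,0,10],[0,0,0,0,0,0,10]]
  ],
  "squeeze": 25
}}

```text
time_s: 21.35
ee_pos: [0.4966, 0.4009, 0.0087]
eef_rot: [-3.141, -0.002, 0.318]
force: [-0.9, -0.4, 5.7]
grip_width: 0.0236
grip_force: 24.9
```

Request:
{"name": "carry_out", "arguments": {
  "plan": [
    [[0,0,-10,0,0,0,10],[0,0,-20,0,0,0,10],[0,0,-32,0,0,0,10],[0,0,-32,0,0,0,10],[0,0,-32,0,0,0,10],[0,0,-32,0,0,0,10],[0,0,-32,0,0,0,10],[0,0,0,0,0,-0.122,10],[0,0,0,0,0,-0.122,10],[0,0,0,0,0,-0.122,10],[0,0,0,0,0,-0.122,10],[0,0,0,0,0,-0.122,10],[0,0,0,0,0,-0.122,10],[0,0,0,0,0,-0.122,10],[0,0,0,0,0,-0.122,10],[0,0,0,0,0,-0.122,10],[0,0,0,0,0,-0.122,10],[0,0,0,0,0,-0.122,10],[0,0,0,0,0,-0.122,10],[0,0,0,0,0,-0.074,10]]
  ]
}}

```text
time_s: 23.02
ee_pos: [0.496, 0.4004, 0.1982]
eef_rot: [3.141, -0.0, 1.862]
force: [0.6, -0.7, -1.1]
grip_width: 0.0237
grip_force: 24.9
```

```bash
python3 - <<'E'
from h import *
ex=np.array([.9596,.2815]);ey=np.array([-.2815,.9596])
q=np.array([.4329,.0570])+.133*ex-.020*ey; print(q); go([*q,.2],106.35)
E
```

```text
[0.5662 0.0752]
at [0.496  0.4004 0.1982] yaw 106.70946070250115 t 23.0167 F [ 0.6207 -0.6548 -1.0713] w 0.023743907404228957 gf 24.938271939754486
shift [-331.6  -26.3   -1.9] turn [ 0.0002 -0.      0.0063]
```

Request:
{"name": "carry_out", "arguments": {
  "plan": [
    [[-15,-1,0,0,0,0.003,10],[-28,-2,0,0,0,0,10],[-33,-3,0,0,0,0,10],[-33,-3,0,0,0,0,10],[-33,-3,0,0,0,0,10],[-33,-3,0,0,0,0,10],[-33,-3,0,0,0,0,10],[-33,-3,0,0,0,0,10],[-33,-2,0,0,0,0,10],[-28,-2,0,0,0,0,10],[-20,-1,0,0,0,0,10],[-10,0,0,0,0,0,10],[0,0,0,0,0,0,10],[0,0,0,0,0,0,10]]
  ]
}}

```text
time_s: 24.18
ee_pos: [0.5633, 0.0745, 0.1976]
eef_rot: [3.142, -0.0, 1.851]
force: [-1.0, 0.1, -0.6]
grip_width: 0.0233
grip_force: 24.9
```

```bash
python3 - <<'E'
from h import *
go([.5662,.0752,.0487],106.35)
w=cam("wrist"); crop(w,80,0,480,330,1.5,"pics/w6.png")
E
```

```text
at [0.5633 0.0745 0.1976] yaw 106.0493682228118 t 24.1833 F [-1.0003  0.0958 -0.602 ] w 0.023323104189326406 gf 24.93913024663925
shift [ -0.2   3.  148.9] turn [ 0.     -0.0002 -0.0052]
```

View pics/w6.png

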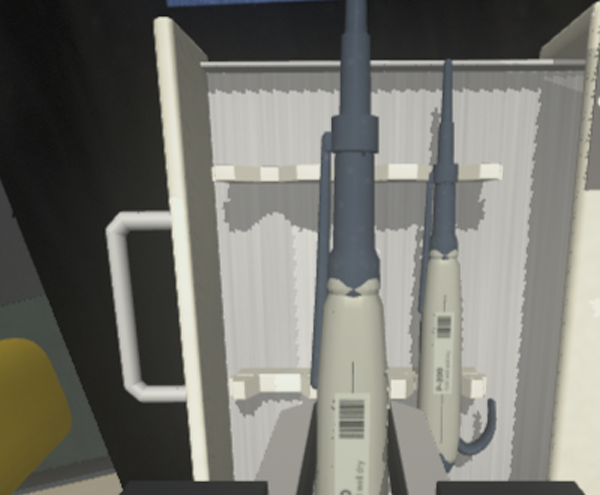

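C sits straight in the far notches. B hangs over the middle ones, and the jaws clear C. I'm lowering it.

Request:
{"name": "carry_out", "arguments": {
  "plan": [
    [[0,3,25,0,0,-0.005,10],[0,0,30,0,0,0,10],[0,0,30,0,0,0,10],[0,0,25,0,0,0,10],[0,0,15,0,0,0,10],[0,0,10,0,0,0,10],[0,0,5,0,0,0,10],[0,0,5,0,0,0,10],[0,0,3,0,0,0,10],[0,0,2,0,0,0,10],[0,0,0,0,0,0,10],[0,0,0,0,0,0,10]]
  ]
}}

```text
time_s: 25.23
ee_pos: [0.5672, 0.0756, 0.0486]
eef_rot: [3.139, 0.0, 1.857]
force: [0.3, 2.4, 4.5]
grip_width: 0.0236
grip_force: 25.0
```

```bash
python3 - <<'E'
from h import *
go([.5662,.0752,.0487],106.35)
ex=np.array([.9596,.2815]);ey=np.array([-.2815,.9596])
t=cam("top"); cv2.imwrite("pics/top3.png",t["pixels"][:,:,::-1])
E
```

```text
at [0.5672 0.0756 0.0486] yaw 106.42087119263529 t 25.2333 F [0.2923 2.3612 4.5281] w 0.023597889456178647 gf 24.97048169374466
shift [-0.1 -1.1 -0.1] turn [0.0026 0.0001 0.0012]
```

Request:
{"name": "carry_out", "arguments": {
  "plan": [
    [[0,0,0,0,0,0,34],[0,0,0,0,0,0,34],[0,0,0,0,0,0,34],[0,0,-12,0,0,0,34],[0,0,-25,0,0,0,34],[0,0,-38,0,0,0,34],[0,0,-38,0,0,0,34],[0,0,-38,0,0,0,48],[20,0,-10,0,0,0,48],[36,1,-10,0,0,0,48],[38,2,-10,0,0,0,48],[38,2,-10,0,0,0,48],[38,2,0,0,0,0,48],[38,2,0,0,0,0,48],[38,2,0,0,0,0,48],[38,2,0,0,0,0,48],[38,2,0,0,0,0,48],[38,1,0,0,0,0,48],[30,1,0,0,0,0,48],[19,0,0,0,0,0,48]]
  ]
}}

```text
time_s: 26.95
ee_pos: [0.4654, 0.475, 0.239]
eef_rot: [-3.141, -0.0, 1.859]
force: [-0.2, 0.4, -0.6]
grip_width: 0.048
grip_force: 0.0
```

Request:
{"name": "carry_out", "arguments": {
  "plan": [
    [[0,0,0,0,0,0.1168,48],[0,0,0,0,0,0.1168,48],[0,0,0,0,0,0.1168,48],[0,0,0,0,0,0.1168,48],[0,0,0,0,0,0.1168,48],[0,0,0,0,0,0.1168,48],[0,0,0,0,0,0.1168,48],[0,0,0,0,0,0.1168,48],[0,0,0,0,0,0.1168,48],[0,0,0,0,0,0.1168,48],[0,0,0,0,0,0.1168,48],[0,0,0,0,0,0.1168,48],[0,0,0,0,0,0.1168,48],[0,0,0,0,0,0,48]]
  ]
}}

```text
time_s: 28.12
ee_pos: [0.4669, 0.4722, 0.2393]
eef_rot: [3.142, -0.0, 0.333]
force: [-0.1, -0.2, 0.2]
grip_width: 0.0481
grip_force: 0.0
```

```bash
python3 - <<'E'
from h import *
go([.468,.473,.01],19.4)
w=cam("wrist"); cv2.imwrite("pics/w7.png",w["pixels"][:,:,::-1])
E
```

```text
at [0.4669 0.4722 0.2393] yaw 19.0986138813376 t 28.1167 F [-0.1074 -0.2491  0.1704] w 0.048116467043094246 gf 0.0
shift [  1.2  -0.4 229.3] turn [ 0.     -0.0002 -0.0053]
```

View pics/w7.png

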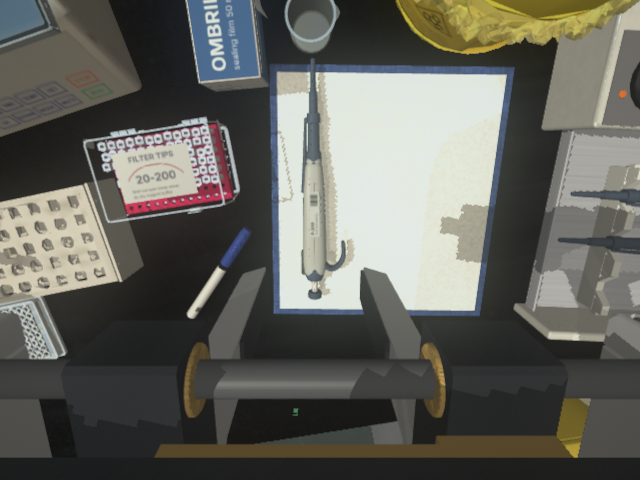

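A lies from tip (312.5,60) to plunger end (315,298); it hasn't moved. B and C appear in the tray at right.

```bash
python3 - <<'E'
from h import *
w=cam("wrist")
a=onz(w,312.5,60,.014);b=onz(w,315,298,.014);d=(a-b)/np.linalg.norm(a-b)
phi=np.degrees(np.arctan2(d[1],d[0]));m=(a+b)/2;g=m-.020*d;print(a,b,np.linalg.norm(a-b),phi,m,g)
go([g[0],g[1],.009],phi)
E
```

```text
[0.6099 0.5245 0.014 ] [0.3618 0.434  0.014 ] 0.26404286523323656 20.038766134024634 [0.4858 0.4792 0.014 ] [0.4671 0.4724 0.014 ]
at [0.4669 0.4723 0.239 ] yaw 19.660697316369017 t 28.2167 F [-0.1252  1.1304  0.0716] w 0.0477991077712948 gf 0.0
shift [  0.1  -0.  230. ] turn [-0.0001 -0.0002 -0.0066]
```

Request:
{"name": "carry_out", "arguments": {
  "plan": [
    [[0,0,35,0,0,-0.008,48],[0,0,35,0,0,0,48],[0,0,35,0,0,0,48],[0,0,35,0,0,0,48],[0,0,35,0,0,0,48],[0,0,28,0,0,0,48],[0,0,18,0,0,0,48],[0,0,9,0,0,0,48],[0,0,0,0,0,0,48],[0,0,0,0,0,0,10],[0,0,0,0,0,0,10],[0,0,0,0,0,0,10],[0,0,0,0,0,0,10],[0,0,0,0,0,0,10],[0,0,0,0,0,0,10],[0,0,0,0,0,0,10]]
  ],
  "squeeze": 25
}}

```text
time_s: 29.55
ee_pos: [0.4674, 0.4728, 0.0097]
eef_rot: [-3.141, -0.002, 0.347]
force: [-0.5, -0.7, 6.3]
grip_width: 0.0238
grip_force: 25.0
```

Request:
{"name": "carry_out", "arguments": {
  "plan": [
    [[0,0,-10,0,0,0,10],[0,0,-20,0,0,0,10],[0,0,-32,0,0,0,10],[0,0,-32,0,0,0,10],[0,0,-32,0,0,0,10],[0,0,-32,0,0,0,10],[0,0,-32,0,0,0,10],[0,0,0,0,0,-0.1225,10],[0,0,0,0,0,-0.1225,10],[0,0,0,0,0,-0.1225,10],[0,0,0,0,0,-0.1225,10],[0,0,0,0,0,-0.1225,10],[0,0,0,0,0,-0.1225,10],[0,0,0,0,0,-0.1225,10],[0,0,0,0,0,-0.1225,10],[0,0,0,0,0,-0.1225,10],[0,0,0,0,0,-0.1225,10],[0,0,0,0,0,-0.1225,10],[0,0,0,0,0,-0.1225,10],[0,0,0,0,0,-0.037,10]]
  ]
}}

```text
time_s: 31.22
ee_pos: [0.4669, 0.4723, 0.1991]
eef_rot: [3.142, -0.0, 1.862]
force: [-0.8, -0.5, -1.6]
grip_width: 0.0237
grip_force: 25.0
```

```bash
python3 - <<'E'
from h import *
ex=np.array([.9596,.2815]);ey=np.array([-.2815,.9596])
q=np.array([.4329,.0570])+.083*ex-.020*ey; print(q); go([*q,.2],106.35)
E
```

```text
[0.5182 0.0612]
at [0.4669 0.4723 0.1991] yaw 106.66482783845697 t 31.2167 F [-0.786  -0.4754 -1.6498] w 0.02371498289635915 gf 24.989990293979645
shift [-408.5  -68.7   -0.9] turn [ 0.0001 -0.      0.0055]
```

Request:
{"name": "carry_out", "arguments": {
  "plan": [
    [[-15,-3,0,0,0,0.003,10],[-28,-5,0,0,0,0,10],[-34,-6,0,0,0,0,10],[-34,-6,0,0,0,0,10],[-34,-6,0,0,0,0,10],[-34,-6,0,0,0,0,10],[-34,-6,0,0,0,0,10],[-34,-5,0,0,0,0,10],[-34,-5,0,0,0,0,10],[-34,-5,0,0,0,0,10],[-34,-5,0,0,0,0,10],[-28,-4,0,0,0,0,10],[-20,-3,0,0,0,0,10],[-11,-2,0,0,0,0,10],[0,0,0,0,0,0,10],[0,0,0,0,0,0,10]]
  ]
}}

```text
time_s: 32.55
ee_pos: [0.5155, 0.0621, 0.1988]
eef_rot: [3.141, -0.0, 1.85]
force: [0.1, -1.2, 0.2]
grip_width: 0.0235
grip_force: 25.0
```

```bash
python3 - <<'E'
from h import *
go([.5182,.0612,.0497],106.35)
E
```

```text
at [0.5155 0.0621 0.1988] yaw 106.02578831495165 t 32.55 F [ 0.0831 -1.1938  0.1551] w 0.023482205159784185 gf 24.990620613098145
shift [ -1.6   2.4 149.1] turn [ 0.0003 -0.0002 -0.0057]
```

Request:
{"name": "carry_out", "arguments": {
  "plan": [
    [[-1.5,2.5,25,0,0,-0.005,10],[0,0,30,0,0,0,10],[0,0,30,0,0,0,10],[0,0,25,0,0,0,10],[0,0,15,0,0,0,10],[0,0,10,0,0,0,10],[0,0,5,0,0,0,10],[0,0,5,0,0,0,10],[0,0,3,0,0,0,10],[0,0,2,0,0,0,10],[0,0,0,0,0,0,10],[0,0,0,0,0,0,10]]
  ]
}}

```text
time_s: 33.55
ee_pos: [0.5192, 0.0613, 0.0496]
eef_rot: [3.139, 0.0, 1.856]
force: [0.5, 3.2, 5.7]
grip_width: 0.0239
grip_force: 25.0
```

Request:
{"name": "carry_out", "arguments": {
  "plan": [
    [[0,0,0,0,0,0,34],[0,0,0,0,0,0,34],[0,0,0,0,0,0,34],[0,0,-12,0,0,0,34],[0,0,-25,0,0,0,34],[0,0,-38,0,0,0,34],[0,0,-38,0,0,0,34],[0,0,-38,0,0,0,34],[-30,-30,-30,0,0,0,34],[-30,-25,-30,0,0,0,34],[-30,-20,0,0,0,0,34],[-30,0,0,0,0,0,34],[0,0,0,0,0,0,34]]
  ]
}}

```text
time_s: 34.63
ee_pos: [0.4867, -0.0662, 0.2494]
eef_rot: [3.141, 0.001, 1.853]
force: [-0.0, 0.5, -0.9]
grip_width: 0.0342
grip_force: 0.0
```

```bash
python3 - <<'E'
from h import *
go([.4326,.058,.2],106.35)
w=cam("wrist"); crop(w,100,0,500,330,1.6,"pics/w8.png")
ex=np.array([.9596,.2815]);ey=np.array([-.2815,.9596]);O=np.array([.4329,.0570])
for p in [(0,0,.07),(.083,.131,.054),(.083,-.132,.054),(.183,.131,.054),(.183,-.132,.054)]:
    q=proj(w,[*(O+p[0]*ex+p[1]*ey),p[2]]); print(p,q,"crop",(q-[100,0])*1.6)
E
```

```text
at [ 0.4867 -0.0662  0.2494] yaw 106.15437882599663 t 34.6333 F [-0.0233  0.4995 -0.9179] w 0.034211216518646385 gf 0.0
shift [134.4 -17.4  49.2] turn [ 0.0007  0.0013 -0.0034]
(0, 0, 0.07) [295.0171  71.5955] crop [312.0274 114.5528]
(0.083, 0.131, 0.054) [389.4062 -90.0309] crop [ 463.0499 -144.0494]
(0.083, -0.132, 0.054) [377.2067 210.0096] crop [443.5307 336.0154]
(0.183, 0.131, 0.054) [505.4605 -90.7254] crop [ 648.7368 -145.1606]
(0.183, -0.132, 0.054) [472.568 209.57 ] crop [596.1087 335.3121]
```

View pics/w8.png

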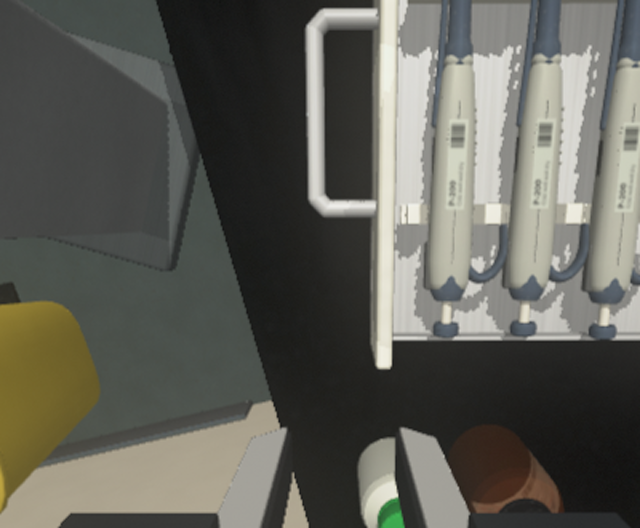

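All three lie parallel with plunger ends aligned at crop rows 330–338 (predicted 335), and the bottles are untouched. Next I grip the bar and push the tray home.

Request:
{"name": "carry_out", "arguments": {
  "plan": [
    [[20,-2,0,0,0,0,34],[30,-4,0,0,0,0,34],[30,-4,0,0,0,0,34],[30,-4,0,0,0,0,34],[24,-3,0,0,0,-0.003,34],[0,0,0,0,0,0,34],[0,0,30,0,0,0,34],[0,0,35,0,0,0,34],[0,0,35,0,0,0,34],[0,0,35,0,0,0,34],[0,0,30,0,0,0,34],[0,0,18,0,0,0,34],[0,0,10,0,0,0,34],[0,0,0,0,0,0,34]]
  ]
}}

```text
time_s: 35.85
ee_pos: [0.4316, 0.0616, 0.0543]
eef_rot: [-3.138, -0.001, 1.859]
force: [-0.1, 0.1, 0.7]
grip_width: 0.0339
grip_force: 0.0
```

Request:
{"name": "carry_out", "arguments": {
  "plan": [
    [[0,0,0,0,0,0,0],[0,0,0,0,0,0,0],[0,0,0,0,0,0,0],[0,0,0,0,0,0,0],[0,0,0,0,0,0,0],[0,0,0,0,0,0,0]]
  ],
  "squeeze": 30
}}

```text
time_s: 36.35
ee_pos: [0.4331, 0.0615, 0.0568]
eef_rot: [3.14, 0.0, 1.859]
force: [-0.9, -0.0, 8.0]
grip_width: 0.0089
grip_force: 30.0
```

```bash
python3 - <<'E'
from h import *
go([.6245,.1145,.06],106.35)
E
```

```text
at [0.4331 0.0615 0.0568] yaw 106.51595337701853 t 36.35 F [-0.9399 -0.0317  7.9503] w 0.008934579206246067 gf 30.00140905380249
shift [ -3.6 198.6  -2.9] turn [0.0016 0.0004 0.0029]
```

Request:
{"name": "carry_out", "arguments": {
  "plan": [
    [[0,5,0,0,0,0,0],[0,9,0,0,0,0,0],[0,11,0,0,0,0,0],[0,11,0,0,0,0,0],[0,11,0,0,0,0,0],[0,11,0,0,0,0,0],[0,11,0,0,0,0,0],[0,11,0,0,0,0,0],[0,11,0,0,0,0,0],[0,11,0,0,0,0,0],[0,11,0,0,0,0,0],[0,11,0,0,0,0,0],[0,11,0,0,0,0,0],[0,11,0,0,0,0,0],[0,11,0,0,0,0,0],[0,11,0,0,0,0,0],[0,11,0,0,0,0,0],[0,8,0,0,0,0,0],[0,6,0,0,0,0,0],[0,4,0,0,0,0,0]]
  ]
}}

```text
time_s: 38.02
ee_pos: [0.6224, 0.1172, 0.0568]
eef_rot: [3.14, 0.001, 1.859]
force: [-0.4, -3.2, 6.0]
grip_width: 0.009
grip_force: 30.0
```

Request:
{"name": "carry_out", "arguments": {
  "plan": [
    [[0,2,0,0,0,0,0],[0,1,0,0,0,0,0],[0,0,0,0,0,0,0],[0,0,0,0,0,0,0]]
  ]
}}

```text
time_s: 38.35
ee_pos: [0.6236, 0.1175, 0.0567]
eef_rot: [-3.139, 0.001, 1.859]
force: [-11.0, -5.4, 11.2]
grip_width: 0.0089
grip_force: 30.0
```

```bash
python3 - <<'E'
from h import *
go([.6245,.1145,.06],106.35)
E
```

```text
at [0.6236 0.1175 0.0567] yaw 106.50663664036007 t 38.35 F [-10.9743  -5.4422  11.2148] w 0.008851621144692083 gf 30.00200003385544
shift [-3.2  0.  -3.3] turn [-0.0023  0.0006  0.0027]
```

Request:
{"name": "carry_out", "arguments": {
  "plan": [
    [[0,0,0,0,0,0,30],[0,0,0,0,0,0,30],[0,0,0,0,0,0,30],[0,0,-20,0,0,0,30],[0,0,-30,0,0,0,34],[0,0,-40,0,0,0,34],[0,0,-40,0,0,0,34],[0,0,-20,0,0,0,34],[25,21,0,0,0,0,34],[25,21,0,0,0,0,34],[25,21,0,0,0,0,34],[25,21,0,0,0,0,34],[0,0,0,0,0,0,34]]
  ]
}}

```text
time_s: 39.43
ee_pos: [0.6767, 0.243, 0.2042]
eef_rot: [-3.141, -0.001, 1.863]
force: [0.7, 0.3, 0.0]
grip_width: 0.0339
grip_force: 0.0
```

Request:
{"name": "carry_out", "arguments": {
  "plan": [
    [[0,0,0,0,0,-0.1122,34],[0,0,0,0,0,-0.1122,34],[0,0,0,0,0,-0.1122,34],[0,0,0,0,0,-0.1122,34],[0,0,0,0,0,-0.1122,34],[0,0,0,0,0,-0.1122,34],[0,0,0,0,0,-0.1122,34],[0,0,0,0,0,-0.1122,34],[0,0,0,0,0,-0.1122,34],[0,0,0,0,0,-0.1122,34],[0,0,0,0,0,-0.1122,34],[0,0,0,0,0,-0.1122,34],[0,0,0,0,0,-0.1122,34],[0,0,0,0,0,-0.1122,34],[0,0,0,0,0,0,34]]
  ]
}}

```text
time_s: 40.68
ee_pos: [0.6763, 0.2378, 0.2058]
eef_rot: [-3.142, -0.0, -2.848]
force: [0.1, 0.5, 0.2]
grip_width: 0.0343
grip_force: 0.0
```

```bash
python3 - <<'E'
from h import *
go([.6757,.2375,.105],-163.65)
E
```

```text
at [0.6763 0.2378 0.2058] yaw -163.17836638414903 t 40.6833 F [0.0952 0.5278 0.2367] w 0.03425343779909935 gf 0.0
shift [  0.7  -0.1 100.8] turn [-0.     -0.0001  0.0082]
```

Request:
{"name": "carry_out", "arguments": {
  "plan": [
    [[0,0,28,0,0,0.006,34],[0,0,28,0,0,0,34],[0,0,22,0,0,0,34],[0,0,14,0,0,0,34],[0,0,8,0,0,0,34],[0,0,0,0,0,0,34],[0,0,0,0,0,0,0],[0,0,0,0,0,0,0],[0,0,0,0,0,0,0],[0,0,0,0,0,0,0],[0,0,0,0,0,0,0],[0,0,0,0,0,0,0]]
  ],
  "squeeze": 40
}}

```text
time_s: 41.68
ee_pos: [0.6772, 0.2371, 0.1072]
eef_rot: [-3.14, 0.002, -2.86]
force: [1.8, -6.4, 3.2]
grip_width: 0.0114
grip_force: 40.0
```

Request:
{"name": "carry_out", "arguments": {
  "plan": [
    [[0,0,0,0,0,0.1,0],[0,0,0,0,0,0.1,0],[0,0,0,0,0,0.1,0],[0,0,0,0,0,0.1,0],[0,0,0,0,0,0.1,0],[0,0,0,0,0,0.1,0],[0,0,0,0,0,0.1,0],[0,0,0,0,0,0.1,0],[0,0,0,0,0,0.1,0],[0,0,0,0,0,0.1,0],[0,0,0,0,0,0.1,0],[0,0,0,0,0,0.1,0],[0,0,0,0,0,0,0],[0,0,0,0,0,0,0]]
  ]
}}

```text
time_s: 42.85
ee_pos: [0.6771, 0.2369, 0.1072]
eef_rot: [3.141, 0.002, 2.222]
force: [-0.0, -7.0, 3.0]
grip_width: 0.0115
grip_force: 40.0
```

Request:
{"name": "carry_out", "arguments": {
  "plan": [
    [[0,0,0,0,0,0,34],[0,0,0,0,0,0,34],[0,0,0,0,0,0,34],[0,0,0,0,0,0,34],[0,0,-20,0,0,0,34],[0,0,-30,0,0,0,34],[0,0,-40,0,0,0,34],[0,0,-40,0,0,0,34],[0,0,0,0,0,0,34],[0,0,0,0,0,0,34]]
  ]
}}

```text
time_s: 43.68
ee_pos: [0.677, 0.2385, 0.2387]
eef_rot: [3.137, 0.002, 2.224]
force: [-0.2, 0.2, -0.7]
grip_width: 0.034
grip_force: 0.0
```

```bash
python3 - <<'E'
from h import *
go([.6757,.2375,.25],127.6)
c=cam("wrist"); cv2.imwrite("pics/w9.png",c["pixels"][:,:,::-1])
E
```

```text
at [0.677  0.2385 0.2387] yaw 127.43100961762902 t 43.6833 F [-0.215   0.2059 -0.7286] w 0.03397059157234533 gf 0.0
shift [ -0.   -1.5 -11.4] turn [ 0.0045  0.0016 -0.0029]
```

View pics/w9.png

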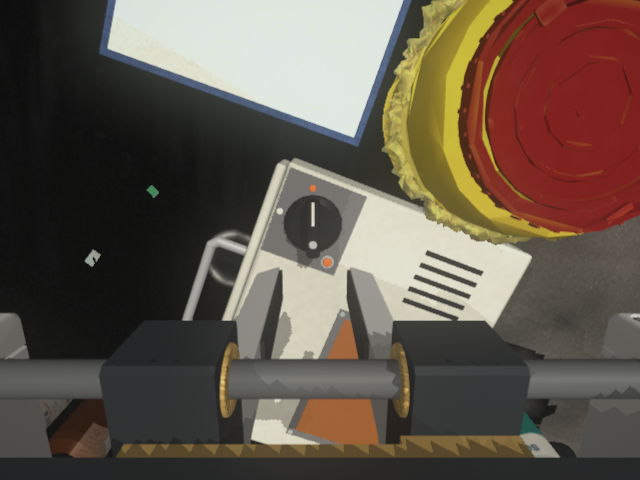

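The pointer is on the orange on mark. Before handing in, I'll compare the bar position numerically with the first picture, when the tray was home.

```bash
python3 - <<'E'
from h import *
c=cam("wrist"); w1=dict(c); w1.update(origin=np.array([.6295,.2955,.4269]),R=Ro.from_euler("xyz",[2.8824,.0017,.6497]).as_matrix(),pixels=cv2.imread("pics/w1.png")[:,:,::-1])
ex=np.array([.9596,.2815]);ey=np.array([-.2815,.9596])
for k in (w1,c):
    for y in (.02,.03):
        s=np.arange(-.03,.06,.0005); g=k["pixels"].mean(2).astype(np.float32)
        P=np.array([proj(k,[*(np.array([.6245,.1135])+a*ex+y*ey),.07]) for a in s],np.float32)
        v=cv2.remap(g,P[:,:1].copy(),P[:,1:].copy(),cv2.INTER_LINEAR)[:,0]
        b=s[(v>110)]*1000; print(y,"bright (mm along ex):",b[:1],b[b<15][-1:],"next",b[b>15][:1])
E
```

```text
0.02 bright (mm along ex): [-4.5] [4.] next [34.5]
0.03 bright (mm along ex): [-4.5] [4.] next [34.5]
0.02 bright (mm along ex): [-4.5] [4.] next [34.5]
0.03 bright (mm along ex): [-4.5] [4.] next [34.5]
```

```bash
python3 -c "
from station import ctrl
print(ctrl.hand_in())"
```

```text
the job is handed in; nothing more can be done
None
```

The job is handed in, with no score returned: I turned the switch off, loaded all three pipettes into the notches, pushed the tray home and clicked the switch on; the last images showed the tray home and the switch on, and I never touched the bottles.

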